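Swing out the folding hook and hang the locator plate on it

TASK

Swing the red folding hook on the aluminium stand out from the panel by pushing it gently with closed fingers from behind (do not grip it), all the way until it rests firmly against its stop. Then take the upright locator plate by its blue grip, hang it by its hole on the hook, slide it along the hook until it presses lightly but definitely on the steel collar (about 5 N for half a second), and let go, leaving hook out, plate hanging against the collar. Never load the hook with more than 30 N, and leave everything else on the bench where it is.

Things in the scene. Friction and masses are not known exactly. Their poses are not given: they have to be found in the camera images.
- stand: Fixed aluminium stand with an upright panel 230 mm wide (y -135 to +95), 12 mm thick; origin on the bench under the panel's middle plane, z up. Its front, with the hook, looks along its own -x. The panel is 145 mm high; only behind the hinge, from y +10 to +95 mm, does it rise to 215 mm.
- stand_notch (a point): Middle of the floor (z 145 mm) of the open notch in the panel's top, behind the free part of the folded hook; axes as stand. Above this height, for stand y below +10 mm, the space behind the hook, through the panel's plane and beyond, is free for fingers from above.
- hook_hinge (a point): Point on the red hook's upright hinge axis, level with its bar (190 mm above the bench, 30 mm before the panel's middle plane). Axes turn with the hook: x from hinge to tip, z up, y to its rear side; so opening pushes along -y. It starts 0 to 20 degrees out, tip to the stand's -y, and swings clockwise seen from above to point along the stand's -x.
- hook_bar (a point): Point on the axis of the hook's level round bar (12 mm diameter), 85 mm from the hinge axis; axes as hook_hinge; a good place to push. The swing ends on a hard stop, clamped within 7 degrees either side of square to the panel and not measured: feel for it. The hinge is stiff (0.2 N m, about 2.5 N here) and stays where left; harder sideways pushes swing it back.
- hook_tip (a point): Point on the bar's axis at the tip, 114 mm from the hinge axis; axes as hook_hinge. Here a short lip turns up, its top 14 mm above the bar's axis; the end is 120 mm from the hinge axis. On the bar a steel collar, 36 mm across, is clamped with its outer face 38 to 56 mm from the hinge axis; its place is not measured: feel for it.
- plate_grip (a point): Middle of the blue grip on top of the loose aluminium locator plate (0.25 to 0.5 kg), 118 mm above its underside. The grip is 20 mm thick (x), 28 mm wide (y), from 28 mm below this point to 17 mm above. Below it a web 20 mm thick (x), 64 mm wide, on a foot 44 by 64 mm, 10 mm high. Stands upright, z up, same front and back: either side may face the collar.
- plate_hole (a point): Centre of the round 28 mm hole through the web of the locator plate, 53 mm below plate_grip, 65 mm above the underside; axes as plate_grip, the hole runs along x. When hanging on the bar this point is 8 mm below the bar's axis.
- angle_block: Bystander: small steel L-shaped angle block, 50 x 50 x 58 mm; origin under or within it.
- vee_block: Bystander: dark steel V-block, 60 x 50 x 47 mm; origin under or within it.
- ring_gauge: Bystander: steel ring, 64 mm across, 22 mm high; origin under or within it.
- screwdriver: Bystander: screwdriver lying down; origin under or within it.
- wrench: Bystander: wrench lying down; origin under or within it.
- parts_tray: Bystander: blue two-part tray, 140 x 200 x 40 mm; origin under or within it.
- bushing: Bystander: brass bushing standing up, 36 mm across, 45 mm high; origin under or within it.
Mind the look-alikes: they are no part of the job. Of the things like the part that bears plate_grip, leave any that is black or yellow; of the rest the larger one is meant.

How it is judged:
By the outcome, as a careful person would: the job done as asked, in the order asked, and still so for the second after the job is handed in, with the robot touching nothing.
It also fails if it takes over 72 s, if anything falls off the work surface, if the arm or the gripper's body presses on something with over 40 N, if the wrist force passes 120 N, or if a joint passes its speed limit or range.

ROBOT

A 7-joint arm with a two-finger parallel gripper is mounted at the origin on the work surface. World frame = base frame: x ahead of the robot, y to its left, z up, the work surface at z = 0. Lengths are in mm, angles in rad, forces in N, time in s.
With the tool pointing down it reaches from about 425 to 825 mm from the base axis. Payload 3.6 kg.
Tool frame: the origin (TCP) lies midway between the tips of the shut fingers; the grasp point (between the pads) lies 19 mm behind it; z points along the fingers, y is the line along which they close (so a half turn about z gives the same grasp; the last joint's range is limited). The gripper opens to 93 mm and grips with 3 to 60 N. Pads are 15 mm wide; open, the fingers measure 128 mm over their backs; the gripper's body (75 mm by 188 mm) begins 65 mm behind the grasp point.
Start: joints at [1.081, 0.615, -0.013, 1.423, 0.008, 1.103, -0.04], TCP at [290.202, -581.586, 183.84] pointing down, gripper open.
Joint ranges: [-3.12, 3.12], [-0.3, 2.06], [-1.34, 1.32], [0.26, 2.42], [-1.36, 4.5], [0.01, 1.98], [-2.84, 2.84]. Speed limits (rad/s): [2.79, 2.79, 3.14, 3.14, 3.14, 3.14, 3.14].

INTERFACE

Orientations are given as a 3x3 rotation matrix whose columns are the frame's x, y, z axes.
In Python, from workcell import r, get_image, camera_params gives the robot as it stands.
- The arm moves only by the tool apply_moves, never from a script. Its argument "increments" is a list that holds one entry, the list of rows, each a list of 5 numbers: the shift along the tool's x, y, z in mm, then the turn about the tool's z in degrees, then the closure, from 0 (fully open) to 1 (shut). In form: [[[tx, ty, tz, turn, claw], ...]]. A call has 1 to 20 rows; each row is the pose to reach, as a shift and turn from the pose commanded when the call began, along the tool's axes at that moment; what a row does not reach only later rows make up. A row lasts 1/12 s, in which the tool goes at most 41.7 mm and 7.16 degrees, less where a joint would pass 70% of its speed; a pose out of reach is approached as far as the arm can. A call with a gripper value outside its range is refused whole. The fingers move at their own pace and stop on an object; the grip force is fixed at half the most. Time passes only in rows, so rows that repeat a pose let the fingers close. It gives the time, the measured TCP pose, the force, the opening and the grip force at its end, in the units of the state.
- r.observe(): the state, without advancing time (a new reading comes with each control period).
- get_image(name): name is "side" or "top"; returns (picture, depth): 400x640x3 uint8, blue, green, red; 400x640 float32, mm along the optical axis (not along the pixel's ray), 0 where there is no reading.
- camera_params(name): a dict with "intrinsics" (3x3 intrinsics, pixels), "R" (3x3) and "t" (3): a world point X has camera coordinates R X + t. Camera axes: x right, y down, z forward; pixel columns grow to the right and rows downward; lengths in mm; the calibration is good to about 2 mm. A picture is of the moment at which its call begins. camera_params takes no time and is no camera call.
- r.hand_in(): hands the job in; it is judged then, once.
The state is a dict: "t": time; "joint_pos": joint angles; "dq": joint speeds; "joint_efforts": joint torques, N m; "tool_pos": TCP position; "tcp_rot": TCP orientation; "force": force on the tool from outside, world axes, zero at the start; "moment": the same for the moment, N m; "width": opening from 0.0 (shut) to 1.0 (fully open); "finger_force": force on a finger pad.
Only numpy, scipy, OpenCV 4.12 (cv2) and the standard library are available. Lean on these libraries where they do the work, as an engineer would, in place of code of your own. Each camera call takes 0.05 s, during which the arm holds its last target. There are 200 camera calls.

## Working session

There is one attempt and no reset: what is moved stays moved. The work goes in short steps, Python scripts to look and compute and a tool call to move; the robot and the scene stay as the last step left them, time stands still between calls to the robot, and variables do not carry over. Pictures are saved under pics/ and viewed, at most 14 in all, crops included, and the job is handed in when it is done.

Besides the shell and the picture viewer there is one more tool, called after "Emit:" as name([rows], argument=value, ...), one row to a line, values as JSON. apply_moves: Moves the arm, as the interface text tells. Its arguments: {"type":"object","properties":{"increments":{"type":"array"}},"required":["increments"]}

```bash
mkdir -p pics; cat > h.py <<'E'
import numpy as np,cv2
from workcell import r,get_image,camera_params
def save(n):
    im,d=get_image(n); np.savez('/tmp/'+n,im=im,d=d); return im,d
def P(n,d,u,v,w=1):
    c=camera_params(n);K=np.array(c['intrinsics']);R=np.array(c['R']);t=np.array(c['t'])
    p=d[v-w:v+w+1,u-w:u+w+1];z=np.median(p[p>0])
    return R.T@(np.linalg.inv(K)@[u,v,1]*z-t)
def cloud(n,d):
    c=camera_params(n);K=np.array(c['intrinsics']);R=np.array(c['R']);t=np.array(c['t'])
    v,u=np.mgrid[:400,:640];z=d[...,None]
    return ((np.stack([u,v,np.ones_like(u)],-1)@np.linalg.inv(K).T)*z-t)@R
E
python3 - <<'E'
from h import *
for n in('side','top'):
    im,d=save(n);cv2.imwrite(f'pics/{n}0.png',im)
    c=camera_params(n);print(n,c)
s=r.observe();print(s)
E
```

```text
side {'intrinsics': array([[451.38336883,   0.        , 318.52571044],
       [  0.        , 451.38336883, 201.92857718],
       [  0.        ,   0.        ,   1.        ]]), 'R': array([[-0.96255644, -0.27104854, -0.00421824],
       [-0.16164516,  0.58639219, -0.79373487],
       [ 0.21761422, -0.76333275, -0.60824927]]), 't': array([ 505.22707914,  250.07775608, 1190.34712437])}
top {'intrinsics': array([[468.60317106,   0.        , 319.92789296],
       [  0.        , 468.60317106, 200.38855472],
       [  0.        ,   0.        ,   1.        ]]), 'R': array([[ 0.01537608, -0.99965109,  0.02147741],
       [-0.99027831, -0.01819479, -0.13790508],
       [ 0.13824774, -0.01914817, -0.99021256]]), 't': array([ -74.09848735,  559.4160838 , 1467.77201104])}
{'t': 0.1, 'joint_pos': array([ 1.08152876,  0.61583112, -0.01261885,  1.42468174,  0.00809463,
        1.10340691, -0.04042546]), 'dq': array([-1.11088900e-03, -2.37117481e-03,  3.58853809e-04, -3.45147703e-03,
        1.71093108e-03, -1.14149786e-03,  8.75289309e-05]), 'joint_efforts': array([ 1.69000188e-03, -4.60038650e+01,  2.10285103e-01, -1.66244477e+01,
       -6.12056069e-02,  1.69400551e-02,  8.94478740e-05]), 'tool_pos': array([ 289.84634457, -580.93840244,  182.8103613 ]), 'tcp_rot': array([[ 8.94802948e-01,  4.46460089e-01, -1.03558686e-03],
       [ 4.46461290e-01, -8.94800650e-01,  2.02808769e-03],
       [-2.11835861e-05, -2.27708829e-03, -9.99997407e-01]]), 'force': array([0.35243482, 0.39641855, 0.14756604]), 'moment': array([-0.05578641,  0.02446898,  0.01977359]), 'finger_force': 0.0, 'width': 0.9982666954513469}
```

View pics/side0.png

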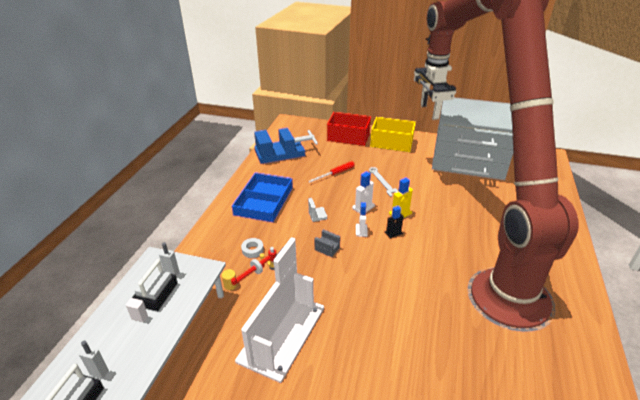

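View pics/top0.png

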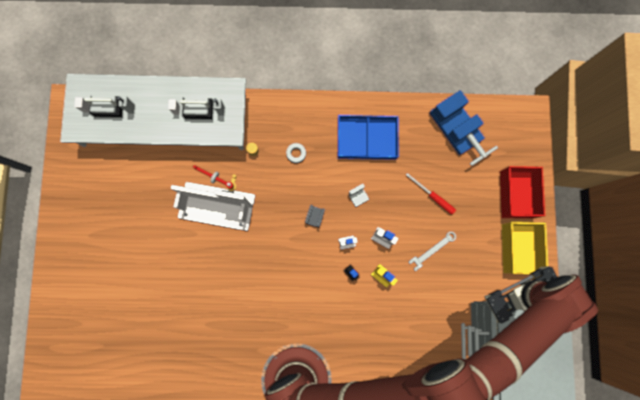

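Candidates with a blue grip, as side-view pixel / top-view pixel: large white plate (365,190)/(385,237), small white (362,220)/(347,242), yellow (402,200)/(385,277), black (395,222)/(351,272). I choose the large white plate. The hook is the red bar at side (235–272, 282–255), with the stand's front facing world +x.

```bash
python3 - <<'E'
from h import *
a=np.load('/tmp/side.npz');b=np.load('/tmp/top.npz')
o=np.zeros((600,800,3),np.uint8)
o[:,:400]=cv2.resize(a['im'][165:315,220:320],(400,600),interpolation=cv2.INTER_CUBIC)
o[:300,400:]=cv2.resize(b['im'][155:240,160:265],(400,300),interpolation=cv2.INTER_CUBIC)
o[300:,400:]=cv2.resize(a['im'][165:245,340:420],(400,300),interpolation=cv2.INTER_CUBIC)
cv2.imwrite('pics/c1.png',o)
for n,f in(('side',a),('top',b)):
    im=f['im'].astype(int);C=cloud(n,f['d']);B,G,R=im[...,0],im[...,1],im[...,2]
    z=C[...,2]
    # plate
    near=(abs(C[...,0]-480)<300)&(abs(C[...,1]+150)<250)&(z>85)&(z<160)&(B>120)&(R<80)
    nl,lab,st,ce=cv2.connectedComponentsWithStats(near.astype(np.uint8))
    for i in range(1,nl):
        if st[i,4]>8:
            p=C[lab==i];print(n,'blue',ce[i].round(),st[i,4],p.mean(0).round(),p.min(0).round(),p.max(0).round())
    red=(R>140)&(G<70)&(B<70)&(z>150)&(z<230)&(C[...,1]>0)&(C[...,0]>300)
    p=C[red];print(n,'red',red.sum(),p.min(0).round(),p.max(0).round())
    if len(p):
        i=np.argsort(p[:,1]);print(p[i][::max(1,len(p)//12)].round())
    q=C[(abs(z-145)<5)&(C[...,1]>50)&(C[...,1]<420)&(C[...,0]>300)&(C[...,0]<600)]
    q2=C[(abs(z-214)<5)&(C[...,1]>50)&(C[...,1]<420)&(C[...,0]>300)&(C[...,0]<600)]
    for k in(q,q2):
        if len(k)>5:print(n,len(k),k.min(0).round(),k.max(0).round(),cv2.minAreaRect(k[:,:2].astype(np.float32)),cv2.fitLine(k[:,:2].astype(np.float32),cv2.DIST_HUBER,0,.01,.01).ravel())
E
```

```text
side blue [365. 179.] 101 [ 447. -266.  118.] [ 437. -283.   92.] [ 460. -254.  138.]
side blue [404. 185.] 106 [ 326. -264.  118.] [ 314. -277.   93.] [ 339. -254.  138.]
side blue [363. 207.] 38 [ 430. -149.   99.] [ 423. -162.   85.] [ 437. -141.  109.]
side blue [396. 210.] 40 [ 333. -165.   95.] [ 324. -177.   85.] [ 343. -156.  104.]
side red 207 [571. 197. 178.] [633. 308. 204.]
[[573. 197. 201.]
 [572. 206. 203.]
 [579. 208. 201.]
 [582. 214. 192.]
 [592. 225. 197.]
 [592. 233. 189.]
 [606. 258. 194.]
 [609. 267. 193.]
 [612. 277. 195.]
 [618. 285. 195.]
 [628. 293. 195.]
 [626. 303. 202.]
 [629. 307. 199.]]
side 386 [537. 156. 140.] [586. 382. 150.] ((560.8084106445312, 268.6348571777344), (229.8582000732422, 14.440006256103516), 80.6162109375) [1.8980458e-01 9.8182189e-01 5.6191571e+02 2.8582959e+02]
side 183 [538. 153. 209.] [584. 240. 218.] ((562.588623046875, 194.64584350585938), (88.34479522705078, 40.20053482055664), 79.97991180419922) [1.7355841e-01 9.8482358e-01 5.4981396e+02 1.9989957e+02]
top blue [388. 235.] 46 [ 446. -269.  135.] [ 434. -282.  128.] [ 456. -256. 
[... 240 characters left out ...]
 337. -255.  142.]
top red 91 [569. 192. 191.] [632. 303. 205.]
[[575. 192. 199.]
 [572. 200. 202.]
 [584. 216. 195.]
 [590. 222. 194.]
 [595. 230. 199.]
 [598. 236. 198.]
 [610. 258. 193.]
 [610. 266. 196.]
 [615. 271. 197.]
 [619. 278. 192.]
 [618. 286. 196.]
 [621. 292. 195.]
 [627. 298. 195.]]
top 186 [537. 158. 140.] [581. 382. 150.] ((560.1166381835938, 270.1421813964844), (227.5767059326172, 12.500285148620605), 80.5230941772461) [1.9407751e-01 9.8098618e-01 5.6461914e+02 3.0445828e+02]
top 135 [536. 156. 209.] [599. 245. 219.] ((559.9528198242188, 204.84185791015625), (102.65411376953125, 44.20159149169922), 69.39765930175781) [1.8346365e-01 9.8302650e-01 5.4933215e+02 1.9742792e+02]
```

View pics/c1.png

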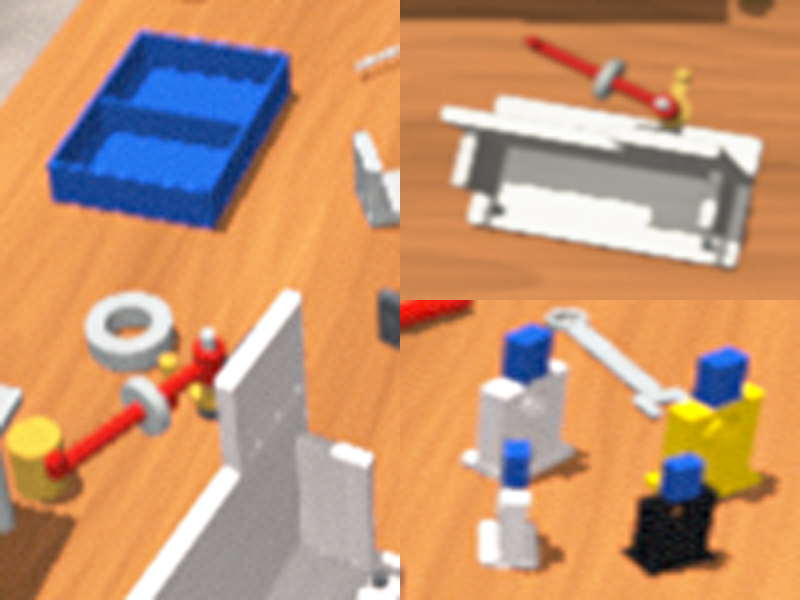

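The crop confirms it: the large white plate with the blue grip, next to the smaller white, yellow and black ones. The hook is about 15° out, with its hinge near (578,202) and its tip near (627,304). I'll work out the moves from that.

```bash
cat >> h.py <<'E'
def go(x,y,z,yaw=None):
    "tool-frame shift and turn from the measured pose"
    s=r.observe();R=s['tcp_rot'];d=R.T@(np.array([x,y,z])-s['tool_pos'])
    y0=np.degrees(np.arctan2(R[1,0],R[0,0]));t=0 if yaw is None else -((yaw-y0+180)%360-180)
    print('shift',d.round(1),'turn',round(t,1),'yaw now',round(y0,1));return d,t
E
python3 - <<'E'
from h import *
go(440,-150,280,90);go(595.6,288,270,154.3)
# plate yaw
for n in('side','top'):
    f=np.load(f'/tmp/{n}.npz');C=cloud(n,f['d']);im=f['im'].astype(int)
    near=(abs(C[...,0]-447)<50)&(abs(C[...,1]+266)<50)
    for lo,hi in((84,94),(130,142),(3,14)):
        p=C[near&(C[...,2]>lo)&(C[...,2]<hi)][:,:2].astype(np.float32)
        if len(p)>5: print(n,lo,len(p),cv2.minAreaRect(p),p.mean(0))
E
```

```text
shift [ 326.8 -318.8  -96.5] turn -63.5 yaw now 26.5
shift [ 661.5 -641.2  -85.7] turn -127.8 yaw now 26.5
side 84 67 ((447.44866943359375, -272.82171630859375), (64.39404296875, 20.54616928100586), 59.89278793334961) [ 448.3986 -265.2908]
side 130 43 ((448.1327819824219, -273.7673034667969), (31.964134216308594, 21.99543571472168), 70.14260864257812) [ 449.239   -271.29953]
side 3 111 ((446.5444030761719, -265.89630126953125), (94.48787689208984, 97.98345184326172), 87.53873443603516) [ 444.42188 -264.18375]
top 84 67 ((446.6338195800781, -270.28253173828125), (63.86664581298828, 20.605510711669922), 60.90700149536133) [ 447.76385 -267.42676]
top 130 59 ((447.23309326171875, -270.759521484375), (27.887977600097656, 19.817399978637695), 60.75172805786133) [ 447.3394  -271.05084]
top 3 209 ((445.94482421875, -266.4830017089844), (97.65670013427734, 98.75691986083984), 0.04383021593093872) [ 441.87372 -259.3644 ]
```

Emit:
apply_moves([
  [[0, 0, -80, 0, 1], [60, -58, -96, -7, 1], [87, -85, -96, -14, 1], [114, -111, -96, -21, 1], [141, -138, -96, -28, 1], [168, -164, -96, -35, 1], [195, -190, -96, -42, 1], [222, -217, -96, -49, 1], [250, -243, -96, -56, 1], [277, -270, -96, -63, 1], [304, -296, -96, -70, 1], [331, -322, -96, -77, 1], [358, -349, -96, -84, 1], [385, -375, -96, -91, 1], [412, -402, -96, -98, 1], [439, -428, -96, -105, 1], [466, -454, -96, -112, 1], [494, -481, -96, -119, 1], [521, -507, -96, -127, 1], [548, -534, -96, -128, 1]],
])

```text
t: 1.77
tool_pos: [542.4, 141.9, 279.3]
tcp_rot: [[-0.904, 0.427, -0.001], [0.427, 0.904, -0.001], [0.001, -0.001, -1.0]]
force: [0.1, -0.6, -0.0]
width: 0.005
finger_force: 0.0
```

```bash
python3 - <<'E'
from h import *
s=r.observe();print(s['tool_pos'],s['t'],s['joint_pos'].round(2));go(595.6,288,270,154.3)
E
```

```text
[542.3825221  141.92137632 279.28447369] 1.7667 [ 0.16  0.47 -0.72  1.52  0.32  1.27  0.53]
shift [ 14.2 154.8   9.1] turn 0.4 yaw now 154.7
```

Emit:
apply_moves([
  [[4, 40, 0, 0, 1], [8, 80, 2, 0, 1], [11, 118, 5, 0, 1], [14, 148, 8, 0, 1], [14, 155, 9, 0, 1], [14, 155, 9, 0, 1], [14, 155, 9, 0, 1], [14, 155, 9, 0, 1]],
])

```text
t: 2.43
tool_pos: [596.6, 284.6, 271.0]
tcp_rot: [[-0.902, 0.432, 0.0], [0.432, 0.902, -0.002], [-0.001, -0.001, -1.0]]
force: [0.5, 0.5, -0.0]
width: 0.006
finger_force: 0.0
```

```bash
python3 - <<'E'
from h import *
a,_=save('side');b,_=save('top');s=r.observe();print(s['tool_pos'],s['force'])
o=np.zeros((600,800,3),np.uint8)
o[:,:400]=cv2.resize(a[190:310,200:280],(400,600),interpolation=cv2.INTER_CUBIC)
o[:300,400:]=cv2.resize(b[140:230,160:280],(400,300),interpolation=cv2.INTER_CUBIC)
cv2.imwrite('pics/c2.png',o)
go(595.6,288,170,154.3)
E
```

```text
[596.72679947 284.54164752 271.51204162] [ 0.09658426  0.99725979 -0.25031636]
shift [  2.7   2.7 101.5] turn 0.1 yaw now 154.4
```

View pics/c2.png

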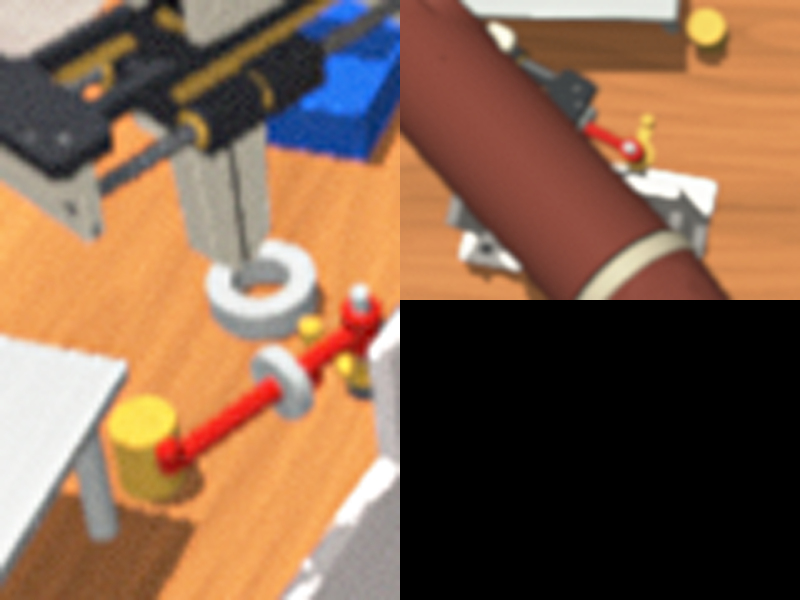

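The closed fingers are at side crop (235,265), above and behind the red bar (crop (170,455) to (360,330)), and in line with it. Lowering behind the bar.

Emit:
apply_moves([
  [[3, 3, 20, 0, 1], [3, 3, 45, 0, 1], [3, 3, 70, 0, 1], [3, 3, 90, 0, 1], [3, 3, 101, 0, 1], [3, 3, 101, 0, 1], [3, 3, 101, 0, 1]],
])

```text
t: 3.12
tool_pos: [595.2, 290.1, 170.5]
tcp_rot: [[-0.902, 0.431, 0.0], [0.431, 0.902, 0.0], [-0.0, 0.0, -1.0]]
force: [-0.2, 0.2, 0.9]
width: 0.005
finger_force: 0.0
```

```bash
python3 - <<'E'
from h import *
s=r.observe();print(s['tool_pos'],s['force'],s['joint_pos'].round(2))
H=np.array([578,202]);R=s['tcp_rot'];p0=s['tool_pos']
for a in range(0,101,5):  # hook at 25.7+... azimuth
    phi=np.radians(64.3-a); x=np.array([np.cos(phi),np.sin(phi)]);y=np.array([-x[1],x[0]])
    t=H+85*x+13.5*y;print(a,(R.T@(np.r_[t,p0[2]]-p0)).round(1)[:2],t.round(0))
E
```

```text
[595.20821659 290.13892858 170.52586134] [-0.15500943  0.17589087  0.85676524] [-0.14  0.72 -0.65  1.39  0.45  1.18  0.28]
0 [-9.2 -1.9] [603. 284.]
5 [-16.7  -1.1] [610. 282.]
10 [-24.2  -0.9] [617. 279.]
15 [-31.7  -1.4] [623. 275.]
20 [-39.1  -2.5] [629. 271.]
25 [-46.4  -4.3] [635. 266.]
30 [-53.5  -6.7] [641. 261.]
35 [-60.4  -9.7] [646. 255.]
40 [-67.  -13.3] [650. 249.]
45 [-73.2 -17.4] [654. 243.]
50 [-79.1 -22.1] [657. 236.]
55 [-84.5 -27.3] [660. 229.]
60 [-89.5 -32.9] [662. 222.]
65 [-93.9 -39. ] [663. 214.]
70 [-97.9 -45.4] [664. 207.]
75 [-101.2  -52.1] [664. 199.]
80 [-103.9  -59.1] [663. 192.]
85 [-106.   -66.3] [662. 185.]
90 [-107.5  -73.7] [660. 177.]
95 [-108.4  -81.1] [658. 170.]
100 [-108.5  -88.6] [655. 163.]
```

Emit:
apply_moves([
  [[-4, -1, 0, 0, 1], [-7, -2, 0, 0, 1], [-10, -2, 0, 0, 1], [-13, -2, 0, 2.5, 1], [-16.7, -1.1, 0, 5, 1], [-20.5, -1, 0, 7.5, 1], [-24.2, -1, 0, 10, 1], [-28, -1, 0, 12.5, 1], [-31.7, -1.4, 0, 15, 1], [-35.4, -2, 0, 17.5, 1], [-39, -2.5, 0, 20, 1], [-42.8, -3.4, 0, 22.5, 1], [-46.4, -4.3, 0, 25, 1], [-50, -5.5, 0, 27.5, 1], [-53.5, -6.7, 0, 30, 1], [-57, -8.2, 0, 32.5, 1], [-60.4, -9.7, 0, 35, 1], [-63.7, -11.5, 0, 37.5, 1], [-67, -13.3, 0, 40, 1], [-67, -13.3, 0, 40, 1]],
])

```text
t: 4.78
tool_pos: [650.8, 248.9, 170.6]
tcp_rot: [[-0.413, 0.911, 0.002], [0.911, 0.413, -0.0], [-0.001, 0.002, -1.0]]
force: [-0.4, -1.1, 0.3]
width: 0.009
finger_force: 0.0
```

```bash
cat >>h.py <<'E'
def red(n):
    im,d=save(n);im=im.astype(int);C=cloud(n,d);B,G,R=im[...,0],im[...,1],im[...,2];z=C[...,2]
    m=(R>120)&(G<60)&(B<60)&(z>170)&(z<215)&(C[...,1]>50)&(C[...,1]<330)&(C[...,0]>550)&(C[...,0]<720)
    p=C[m]; return p
E
python3 - <<'E'
from h import *
s=r.observe();print(s['tool_pos'],s['force'],s['tcp_rot'][:2,0])
for n in('side','top'):
    p=red(n);print(n,len(p));
    if len(p)>5:
        H=np.array([578,202]);i=np.argsort(np.hypot(*(p[:,:2]-H).T));print(p[i][::max(1,len(p)//8)].round())
H=np.array([578,202]);R=s['tcp_rot'];p0=s['tool_pos']
for a in np.arange(40,100,2.5):
    phi=np.radians(64.3-a); x=np.array([np.cos(phi),np.sin(phi)]);y=np.array([-x[1],x[0]])
    t=H+85*x+13.5*y;print(a,(R.T@(np.r_[t,p0[2]]-p0)).round(1)[:2],t.round(0))
E
```

```text
[650.77148872 248.94261698 170.58305687] [-0.43421857 -1.10514687  0.33940331] [-0.41274856  0.91084438]
side 203
[[579. 203. 190.]
 [572. 200. 204.]
 [582. 214. 192.]
 [593. 229. 194.]
 [603. 258. 191.]
 [615. 270. 193.]
 [620. 286. 196.]
 [626. 299. 192.]
 [632. 306. 194.]]
top 0
40.0 [ 0.7 -0.6] [650. 249.]
42.5 [-3.1 -0.1] [652. 246.]
45.0 [-6.8  0.2] [654. 243.]
47.5 [-10.5   0.4] [655. 239.]
50.0 [-14.3   0.4] [657. 236.]
52.5 [-18.1   0.2] [658. 233.]
55.0 [-21.8  -0.1] [660. 229.]
57.5 [-25.5  -0.6] [661. 225.]
60.0 [-29.2  -1.2] [662. 222.]
62.5 [-32.9  -2. ] [663. 218.]
65.0 [-36.5  -2.9] [663. 214.]
67.5 [-40.1  -4.1] [664. 211.]
70.0 [-43.6  -5.3] [664. 207.]
72.5 [-47.1  -6.8] [664. 203.]
75.0 [-50.5  -8.3] [664. 199.]
77.5 [-53.9 -10.1] [664. 196.]
80.0 [-57.1 -11.9] [663. 192.]
82.5 [-60.3 -13.9] [663. 188.]
85.0 [-63.4 -16.1] [662. 185.]
87.5 [-66.4 -18.4] [661. 181.]
90.0 [-69.2 -20.8] [660. 177.]
92.5 [-72.  -23.3] [659. 174.]
95.0 [-74.7 -25.9] [658. 170.]
97.5 [-77.2 -28.7] [657. 167.]
```

```bash
python3 - <<'E'
from h import *
f=np.load('/tmp/side.npz');a=f['im']
b,_=get_image('top')
o=np.zeros((600,800,3),np.uint8)
o[:,:400]=cv2.resize(a[190:310,200:280],(400,600),interpolation=cv2.INTER_CUBIC)
o[:300,400:]=cv2.resize(b[140:230,160:280],(400,300),interpolation=cv2.INTER_CUBIC)
cv2.imwrite('pics/c3.png',o)
E
```

```text
(no output)
```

View pics/c3.png

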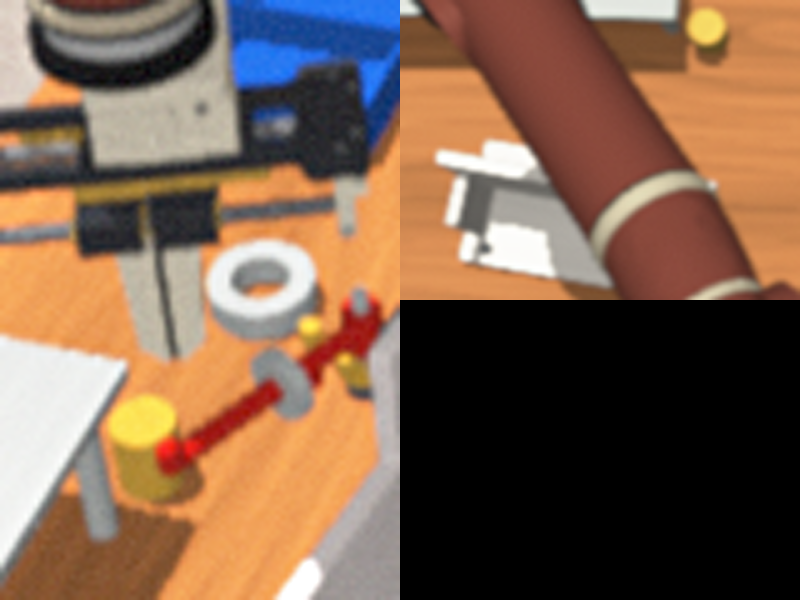

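```bash
python3 - <<'E'
from h import *
c=camera_params('side')
for p in ([650.8,249,170.6],[596.7,284.5,271.5],[615,278,190],[627,304,190],[578,202,190]):
    q=c['intrinsics']@(c['R']@np.array(p)+c['t']);print(p,(q[:2]/q[2]).round(1),q[2])
f=np.load('/tmp/side.npz')
for v in range(236,266,3):
    print(v,P('side',f['d'],int(234-(266-v)*.1),v,0).round(), f['im'][v,int(234-(266-v)*.1)])
E
```

```text
[650.8, 249, 170.6] [236.2 269.5] 1038.13328043187
[596.7, 284.5, 271.5] [247.6 252.4] 937.8896877122181
[615, 278, 190] [244.7 275.7] 996.40600593676
[627, 304, 190] [234.9 283.1] 979.170725169517
[578, 202, 190] [272.5 255.5] 1046.3675685247586
236 [633. 279. 304.] [44 46 52]
239 [633. 280. 296.] [59 60 66]
242 [650. 254. 261.] [84 92 94]
245 [649. 257. 255.] [106 118 122]
248 [649. 255. 244.] [86 92 96]
251 [650. 255. 235.] [111 123 129]
254 [648. 260. 231.] [149 166 172]
257 [648. 258. 220.] [106 115 121]
260 [650. 257. 209.] [147 164 165]
263 [757.  81.  -0.] [ 90 156 234]
```

```bash
python3 - <<'E'
from h import *
s=r.observe();print(s['tool_pos'],s['force'],s['width'])
f=np.load('/tmp/side.npz');C=cloud('side',f['d']);T=s['tool_pos']
q=(C-T)@s['tcp_rot']  # tool coords
m=(abs(q[...,0])<25)&(abs(q[...,1])<40)&(q[...,2]>-90)&(q[...,2]<30)
v,u=np.where(m);z=q[m]
for k in range(v.min(),v.max()+1):
    w=z[v==k]
    if len(w):print(k,u[v==k].min(),u[v==k].max(),w.min(0).round(),w.max(0).round())
E
```

```text
[649.61545702 250.28988829 170.29966834] [ 0.33173351 -0.70421638  0.12343967] 0.005823971170474545
242 239 239 [  3. -15. -88.] [  3. -15. -88.]
243 228 239 [  1. -15. -90.] [  7.   8. -86.]
244 224 240 [ -6. -16. -89.] [  8.  17. -74.]
245 224 240 [ -2. -16. -88.] [  9.  17. -74.]
246 225 240 [  2. -16. -86.] [  9.  15. -75.]
247 225 240 [  3. -16. -82.] [  9.  15. -75.]
248 225 240 [  4. -16. -78.] [  8.  16. -71.]
249 225 240 [  3. -16. -75.] [  8.  16. -69.]
250 226 240 [  4. -15. -75.] [ 10.  15. -65.]
251 226 240 [  1. -15. -71.] [  9.  15. -61.]
252 226 240 [  4. -15. -66.] [  9.  15. -60.]
253 226 240 [  4. -14. -64.] [  9.  16. -57.]
254 227 240 [  4. -14. -62.] [ 10.  14. -54.]
255 227 240 [  3. -14. -56.] [  8.  14. -51.]
256 227 240 [  4. -14. -53.] [  9.  15. -49.]
257 227 240 [  1. -13. -51.] [  8.  15. -43.]
258 228 240 [  4. -13. -48.] [ 10.  13. -42.]
259 228 239 [  5. -10. -45.] [  8.  13. -39.]
260 230 252 [  4. -38. -41.] [  9.  10. -33.]
261 232 252 [  3. -38. -36.] [ 11.   6. -28.]
262 250 252 [  4. -38. -28.] [  8. -33. -25.]
263 250 253 [  4. -40. -28.] [ 11. -33. -22.]
264 250 253 [  5. -40. -27.] [ 14. -33. -19.]
265 251 253 [  7. -40. -25.] [ 15. -35. -18.]
266 251 253 [  5. -39. -25.] [ 17. -34. -13.]
267 250 253 [ 18. -39. -27.] [ 22. -33. -23.]
268 249 253 [ 22. -39. -27.] [ 24. -30. -23.]
269 247 253 [ 25. -39. -24.] [ 25. -26. -23.]
271 253 253 [ 24. -38. -16.] [ 24. -38. -16.]
```

The picture and depth agree that the hook hasn't moved. The finger tips show at side pixel (234,261), about z 203, so they passed above the bar: the real tips sit about 33 mm above the reported TCP. I'll go back behind the hook and work about 33 mm lower.

```bash
python3 - <<'E'
from h import *
go(594,291,200,154.3);go(594,291,138,154.3)
E
```

```text
shift [ 60.2 -33.6 -29.7] turn -39.7 yaw now 114.6
shift [ 60.1 -33.7  32.3] turn -39.7 yaw now 114.6
```

Emit:
apply_moves([
  [[0, 0, -30, 0, 1], [0, 0, -30, 0, 1], [20, -11, -30, -7, 1], [40, -22, -30, -14, 1], [60, -33.6, -30, -21, 1], [60, -33.6, -30, -28, 1], [60, -33.6, -30, -35, 1], [60, -33.6, -30, -40, 1], [60, -33.6, -10, -40, 1], [60, -33.6, 10, -40, 1], [60, -33.6, 25, -40, 1], [60, -33.6, 32, -40, 1], [60, -33.6, 32, -40, 1], [60, -33.6, 32, -40, 1]],
])

```text
t: 6.1
tool_pos: [594.3, 291.2, 138.4]
tcp_rot: [[-0.903, 0.43, 0.001], [0.43, 0.903, 0.001], [-0.0, 0.001, -1.0]]
force: [0.5, 0.4, -0.6]
width: 0.004
finger_force: 0.0
```

```bash
python3 - <<'E'
from h import *
s=r.observe();print(s['tool_pos'],s['force'],s['tcp_rot'][:2,0])
p=red('side');print(p.max(0).round())
f=np.load('/tmp/side.npz');C=cloud('side',f['d']);T=s['tool_pos']
q=(C-T)@s['tcp_rot']
m=(abs(q[...,0])<12)&(abs(q[...,1])<25)&(q[...,2]>-90)&(q[...,2]<30)
w=q[m];print(len(w),np.percentile(w[:,2],[50,90,98]),w[:,0].min(),w[:,1].min(),w[:,1].max())
E
```

```text
[594.26452986 291.17354274 138.41244552] [ 0.45091578  0.40258797 -0.58636228] [-0.90292063  0.42980731]
[632. 308. 204.]
257 [-65.96213706 -45.37770538 -37.57895876] -10.549925021044901 -17.335942449808428 17.048391215134913
```

Emit:
apply_moves([
  [[-4, -1, 3, 0, 1], [-7, -2, 3, 0, 1], [-10, -2, 3, 0, 1], [-13, -2, 3, 2.5, 1], [-16.7, -1.1, 3, 5, 1], [-20.5, -1, 3, 7.5, 1], [-24.2, -1, 3, 10, 1], [-28, -1, 3, 12.5, 1], [-31.7, -1.4, 3, 15, 1], [-35.4, -2, 3, 17.5, 1]],
])

```text
t: 6.98
tool_pos: [624.2, 275.3, 135.2]
tcp_rot: [[-0.731, 0.682, -0.002], [0.682, 0.731, 0.003], [0.003, 0.001, -1.0]]
force: [-2.0, 2.0, -0.1]
width: 0.005
finger_force: 1.3
```

```bash
cat >t.py <<'E'
from h import *
import sys
s=r.observe();print(s['tool_pos'],s['force'],s['tcp_rot'][:2,0])
p=red('side');H=np.array([578,202]);d=np.hypot(*(p[:,:2]-H).T);q=p[d>60]
if len(q):m=np.median(q,0);print(len(q),m,'hook az',np.degrees(np.arctan2(m[1]-202,m[0]-578)),'far',d.max())
R=s['tcp_rot'];p0=s['tool_pos']
for a in np.arange(float(sys.argv[1]),float(sys.argv[2]),2.5):
    phi=np.radians(64.3-a); x=np.array([np.cos(phi),np.sin(phi)]);y=np.array([-x[1],x[0]])
    t=H+85*x+13.5*y;print(a,(R.T@(np.r_[t,p0[2]]-p0)).round(1)[:2],t.round(0))
E
python3 t.py 15 67
```

```text
[624.24667569 275.2604339  135.23480328] [-1.99719904  1.95198303 -0.08471775] [-0.73099763  0.68237337]
28 [649.64341629 287.46565334 194.66850416] hook az 50.02785725388262 far 117.46283457504254
15.0 [ 0.8 -0.7] [623. 275.]
17.5 [-2.9 -0.1] [626. 273.]
20.0 [-6.7  0.4] [629. 271.]
22.5 [-10.4   0.8] [632. 269.]
25.0 [-14.2   0.9] [635. 266.]
27.5 [-17.9   0.9] [638. 264.]
30.0 [-21.7   0.8] [641. 261.]
32.5 [-25.4   0.5] [643. 258.]
35.0 [-29.1  -0. ] [646. 255.]
37.5 [-32.8  -0.7] [648. 252.]
40.0 [-36.5  -1.5] [650. 249.]
42.5 [-40.1  -2.4] [652. 246.]
45.0 [-43.7  -3.6] [654. 243.]
47.5 [-47.2  -4.8] [655. 239.]
50.0 [-50.7  -6.3] [657. 236.]
52.5 [-54.1  -7.9] [658. 233.]
55.0 [-57.4  -9.6] [660. 229.]
57.5 [-60.7 -11.5] [661. 225.]
60.0 [-63.9 -13.5] [662. 222.]
62.5 [-66.9 -15.6] [663. 218.]
65.0 [-69.9 -17.9] [663. 214.]
```

The hook is moving now, with about 2.8 N of push. Continuing along the arc.

Emit:
apply_moves([
  [[-3, 0, 0, 2.5, 1], [-6.7, 0.4, 0, 5, 1], [-10.4, 0.8, 0, 7.5, 1], [-14.2, 0.9, 0, 10, 1], [-17.9, 0.9, 0, 12.5, 1], [-21.7, 0.8, 0, 15, 1], [-25.4, 0.5, 0, 17.5, 1], [-29.1, 0, 0, 20, 1], [-32.8, -0.7, 0, 22.5, 1], [-36.5, -1.5, 0, 25, 1], [-40.1, -2.4, 0, 27.5, 1], [-43.7, -3.6, 0, 30, 1], [-47.2, -4.8, 0, 32.5, 1], [-50.7, -6.3, 0, 35, 1], [-54.1, -7.9, 0, 37.5, 1], [-57.4, -9.6, 0, 40, 1], [-60.7, -11.5, 0, 42.5, 1]],
])

```text
t: 8.45
tool_pos: [662.8, 226.1, 135.6]
tcp_rot: [[-0.079, 0.997, 0.003], [0.997, 0.079, 0.004], [0.004, 0.003, -1.0]]
force: [1.8, 3.5, -0.7]
width: 0.003
finger_force: 1.3
```

```bash
python3 t.py 55 95
```

```text
[662.75418521 226.10044629 135.56587524] [ 1.84644566  3.50675621 -0.68073479] [-0.07887419  0.99687643]
19 [646.97493842 212.21082407 193.75507266] hook az 8.420722013695288 far 118.79976452290842
55.0 [ 3.2 -2.8] [660. 229.]
57.5 [-0.5 -2. ] [661. 225.]
60.0 [-4.2 -1.3] [662. 222.]
62.5 [-7.9 -0.8] [663. 218.]
65.0 [-11.6  -0.5] [663. 214.]
67.5 [-15.4  -0.3] [664. 211.]
70.0 [-19.1  -0.3] [664. 207.]
72.5 [-22.9  -0.5] [664. 203.]
75.0 [-26.6  -0.8] [664. 199.]
77.5 [-30.4  -1.3] [664. 196.]
80.0 [-34.1  -2. ] [663. 192.]
82.5 [-37.7  -2.8] [663. 188.]
85.0 [-41.4  -3.7] [662. 185.]
87.5 [-44.9  -4.9] [661. 181.]
90.0 [-48.5  -6.1] [660. 177.]
92.5 [-51.9  -7.6] [659. 174.]
```

Emit:
apply_moves([
  [[-2, -1, 0, 1.5, 1], [-4, -1, 0, 2.5, 1], [-6, -1, 0, 4, 1], [-8, -1, 0, 5, 1], [-10, -1, 0, 6.3, 1], [-11.6, -0.7, 0, 7.5, 1]],
])

```text
t: 9.0
tool_pos: [662.2, 212.0, 135.2]
tcp_rot: [[0.054, 0.999, 0.001], [0.999, -0.054, 0.0], [0.0, 0.001, -1.0]]
force: [0.8, 2.2, 0.9]
width: 0.005
finger_force: 1.2
```

Emit:
apply_moves([
  [[-1.5, 0, 0, 1, 1], [-3, 0, 0, 2, 1], [-4, 0, 0, 3, 1]],
])

```text
t: 9.25
tool_pos: [661.8, 207.8, 134.9]
tcp_rot: [[0.106, 0.994, 0.0], [0.994, -0.106, -0.0], [-0.0, 0.0, -1.0]]
force: [1.7, 2.4, 0.9]
width: 0.004
finger_force: 1.2
```

Emit:
apply_moves([
  [[-1.5, 0, 0, 1, 1], [-3, 0, 0, 2, 1]],
])

```text
t: 9.42
tool_pos: [661.5, 205.1, 134.8]
tcp_rot: [[0.141, 0.99, 0.0], [0.99, -0.141, 0.0], [0.0, 0.0, -1.0]]
force: [2.5, 2.3, 0.0]
width: 0.006
finger_force: 1.3
```

Emit:
apply_moves([
  [[-1.5, 0, 0, 1, 1], [-3, 0, 0, 2, 1]],
])

```text
t: 9.58
tool_pos: [661.1, 202.0, 134.8]
tcp_rot: [[0.175, 0.985, 0.0], [0.985, -0.175, -0.0], [-0.0, 0.0, -1.0]]
force: [1.4, 2.5, 0.1]
width: 0.008
finger_force: 1.3
```

Emit:
apply_moves([
  [[-1.5, 0, 0, 1, 1], [-2.5, 0, 0, 2, 1]],
])

```text
t: 9.75
tool_pos: [660.6, 199.3, 134.8]
tcp_rot: [[0.21, 0.978, 0.0], [0.978, -0.21, -0.0], [-0.0, 0.0, -1.0]]
force: [1.4, 2.6, 0.7]
width: 0.005
finger_force: 1.2
```

Emit:
apply_moves([
  [[-1, 0, 0, 1, 1], [-2, 0, 0, 1, 1]],
])

```text
t: 9.92
tool_pos: [660.1, 197.6, 134.8]
tcp_rot: [[0.226, 0.974, -0.0], [0.974, -0.226, -0.0], [-0.0, -0.0, -1.0]]
force: [1.6, 2.2, -0.9]
width: 0.005
finger_force: 1.3
```

Emit:
apply_moves([
  [[-1, 0, 0, 1, 1], [-2, 0, 0, 1, 1]],
])

```text
t: 10.08
tool_pos: [659.7, 195.8, 134.8]
tcp_rot: [[0.242, 0.97, 0.0], [0.97, -0.242, -0.0], [-0.0, 0.0, -1.0]]
force: [3.0, 2.3, 0.2]
width: 0.009
finger_force: 1.3
```

Emit:
apply_moves([
  [[-1, 0, 0, 0.5, 1], [-2, 0, 0, 1, 1]],
])

```text
t: 10.25
tool_pos: [659.4, 194.0, 134.9]
tcp_rot: [[0.259, 0.966, 0.0], [0.966, -0.259, 0.0], [0.001, 0.0, -1.0]]
force: [3.7, 2.1, -0.5]
width: 0.002
finger_force: 1.6
```

Emit:
apply_moves([
  [[-1, 0, 0, 0.5, 1], [-2, 0, 0, 1, 1]],
])

```text
t: 10.42
tool_pos: [659.5, 193.9, 135.0]
tcp_rot: [[0.275, 0.961, 0.002], [0.961, -0.275, 0.003], [0.004, 0.001, -1.0]]
force: [5.1, 5.5, -2.5]
width: 0.007
finger_force: 3.3
```

Emit:
apply_moves([
  [[-1, 0, 0, 0, 1], [-1, 0, 0, 0, 1]],
])

```text
t: 10.58
tool_pos: [659.6, 193.9, 135.1]
tcp_rot: [[0.274, 0.962, 0.003], [0.962, -0.274, 0.005], [0.006, 0.002, -1.0]]
force: [5.3, 5.7, -2.6]
width: 0.006
finger_force: 3.4
```

Emit:
apply_moves([
  [[-1, 0, 0, 0, 1], [-1, 0, 0, 0, 1], [-1, 0, 0, 0, 1]],
])

```text
t: 10.83
tool_pos: [659.6, 194.0, 135.1]
tcp_rot: [[0.274, 0.962, 0.004], [0.962, -0.274, 0.006], [0.007, 0.002, -1.0]]
force: [6.2, 7.0, -3.1]
width: 0.008
finger_force: 4.0
```

Emit:
apply_moves([
  [[-2, 0, 0, 0, 1], [-2, 0, 0, 0, 1], [-2, 0, 0, 0, 1], [-2, 0, 0, 0, 1]],
])

```text
t: 11.17
tool_pos: [659.7, 194.1, 135.2]
tcp_rot: [[0.273, 0.962, 0.006], [0.962, -0.273, 0.009], [0.011, 0.003, -1.0]]
force: [7.6, 8.5, -4.8]
width: 0.008
finger_force: 5.2
```

```bash
python3 - <<'E'
from h import *
s=r.observe();print(s['tool_pos'],s['force'],s['tcp_rot'][:2,0])
p=red('side');i=np.argsort(p[:,0]);print(len(p),p[i][::max(1,len(p)//15)].round())
print(cv2.fitLine(p[:,:2].astype(np.float32),cv2.DIST_HUBER,0,.01,.01).ravel())
E
```

```text
[659.65346588 194.06003686 135.22222656] [ 7.58775359  8.47567103 -4.84499818] [0.2727141  0.96203665]
106 [[571. 202. 203.]
 [573. 198. 202.]
 [575. 208. 191.]
 [576. 209. 193.]
 [578. 206. 186.]
 [580. 207. 183.]
 [583. 205. 199.]
 [585. 204. 201.]
 [588. 204. 191.]
 [595. 199. 194.]
 [601. 191. 192.]
 [604. 195. 198.]
 [609. 195. 193.]
 [612. 194. 195.]
 [616. 197. 194.]
 [642. 181. 195.]]
[ 9.4782984e-01 -3.1877673e-01  5.9352136e+02  2.0129768e+02]
```

Firm at the stop with about 12 N. Backing away, then lifting.

Emit:
apply_moves([
  [[8, 0, 0, 0, 1], [25, 0, 0, 0, 1], [50, 0, 0, 0, 1], [50, 0, -30, 0, 1], [50, 0, -70, 0, 1], [50, 0, -110, 0, 1], [50, 0, -140, 0, 1], [50, 0, -140, 0, 1]],
])

```text
t: 11.88
tool_pos: [673.3, 236.3, 283.0]
tcp_rot: [[0.277, 0.961, 0.01], [0.961, -0.277, 0.003], [0.006, 0.009, -1.0]]
force: [-0.5, 0.0, 0.8]
width: 0.003
finger_force: 0.0
```

```bash
python3 - <<'E'
from h import *
s=r.observe();print(s['joint_pos'].round(2),s['force'])
yaw=-29.5+90
for y in(60.5,-119.5):go(447.2,-271,280,y)
E
```

```text
[-0.25  0.68 -0.28  1.03  0.18  1.44 -0.76] [-0.4575007   0.01354674  0.84038513]
shift [-550.1  -76.6   -0.7] turn 13.4 yaw now 73.9
shift [-550.1  -76.6   -0.7] turn -166.6 yaw now 73.9
```

Emit:
apply_moves([
  [[-38, -5, 0, 1, 0.4], [-76, -11, 0, 2, 0.4], [-115, -16, 0, 3, 0.4], [-153, -21, 0, 4, 0.4], [-191, -27, 0, 5, 0.4], [-229, -32, 0, 6, 0.4], [-268, -37, 0, 7, 0.4], [-306, -43, 0, 8, 0.4], [-344, -48, 0, 9, 0.4], [-382, -53, 0, 10, 0.4], [-420, -59, 0, 11, 0.4], [-459, -64, 0, 12, 0.4], [-497, -69, 0, 13, 0.4], [-535, -75, 0, 13.4, 0.4], [-550, -76.6, 0, 13.4, 0.4], [-550, -76.6, 0, 13.4, 0.4], [-550, -76.6, 0, 13.4, 0.4], [-550, -76.6, 0, 13.4, 0.4]],
])

```text
t: 13.38
tool_pos: [446.0, -269.4, 274.4]
tcp_rot: [[0.489, 0.872, -0.002], [0.872, -0.489, 0.002], [0.001, -0.003, -1.0]]
force: [-0.4, 0.2, 0.3]
width: 0.602
finger_force: 0.0
```

```bash
python3 - <<'E'
from h import *
a,_=save('side');b,_=save('top');s=r.observe();print(s['t'],s['tool_pos'],s['width'],s['joint_pos'].round(2))
go(447.2,-271,170,60.5)
f=np.load('/tmp/side.npz');C=cloud('side',f['d']);q=(C-s['tool_pos'])@s['tcp_rot']
m=(abs(q[...,0])<14)&(abs(q[...,1])<60)&(q[...,2]>-80)&(q[...,2]<30)
w=q[m];print(len(w),np.percentile(w[:,2],[50,90,98]),w.min(0),w.max(0))
for sg in(-1,1):
    k=w[w[:,1]*sg>0]; print(sg,len(k),np.percentile(k[:,2],95),k[:,1].min(),k[:,1].max(),np.median(k[:,0]))
for n in('side','top'):
    f=np.load(f'/tmp/{n}.npz');im=f['im'].astype(int);C=cloud(n,f['d']);B,G,R=im[...,0],im[...,1],im[...,2];z=C[...,2]
    m=(R>110)&(G<60)&(B<60)&(z>180)&(z<215)&(C[...,1]>50)&(C[...,1]<330)&(C[...,0]>550)&(C[...,0]<720)
    p=C[m];h=p[:,0]>588;print(n,len(p),p.max(0),cv2.fitLine(p[h][:,:2].astype(np.float32),cv2.DIST_HUBER,0,.01,.01).ravel())
    i=np.argsort(p[:,0]);print(p[i][::max(1,len(p)//10)].round())
    m=(z>199)&(z<212)&(C[...,0]>600)&(C[...,0]<660)&(C[...,1]>150)&(C[...,1]<230)&(R<1.2*B+20)
    p=C[m]
    if len(p):print('collar',len(p),p.mean(0),p.min(0),p.max(0))
o=np.zeros((600,800,3),np.uint8)
o[:,:400]=cv2.resize(a[150:300,220:320],(400,600),interpolation=cv2.INTER_CUBIC)
o[:300,400:]=cv2.resize(b[150:240,160:280],(400,300),interpolation=cv2.INTER_CUBIC)
o[300:,400:]=cv2.resize(a[110:230,320:440],(400,300),interpolation=cv2.INTER_CUBIC)
cv2.imwrite('pics/c4.png',o)
E
```

```text
13.4833 [ 446.79483474 -269.1280829   274.6203037 ] 0.5992677041190702 [ 0.61  0.34 -0.15  1.64  0.05  1.17 -0.06]
shift [ -1.5   1.4 104.6] turn 0.3 yaw now 60.8
201 [-59.68297478 -42.04008761 -36.93051758] [-11.64815829 -45.14844119 -79.89981674] [ 11.7774892   44.56944652 -34.02145216]
-1 95 -41.22197310635144 -45.14844119044683 -25.625053035204658 6.058670793700886
1 106 -39.53733677491752 25.584254301818817 44.569446521048896 5.973162240200764
side 159 [691.7144764  211.48216915 204.32690436] [ 9.6373379e-01 -2.6686546e-01  6.4183435e+02  1.8643213e+02]
[[571. 202. 203.]
 [575. 211. 195.]
 [581. 208. 199.]
 [586. 208. 198.]
 [601. 197. 194.]
 [610. 195. 187.]
 [617. 194. 190.]
 [649. 186. 188.]
 [663. 181. 196.]
 [678. 176. 194.]
 [688. 173. 193.]]
collar 44 [627.41713201 189.09341913 204.57103813] [620.51962305 176.47990947 199.22114385] [634.52940311 201.57106569 209.66241167]
top 103 [690.70614377 199.97744772 207.02140856] [ 9.6601200e-01 -2.5849730e-01  6.4527374e+02  1.8112054e+02]
[[570. 198. 197.]
 [591. 196. 195.]
 [601. 192. 202.]
 [614. 188. 196.]
 [641. 184. 195.]
 [653. 184. 195.]
 [659. 173. 195.]
 [669. 177. 190.]
 [677. 173. 196.]
 [684. 171. 190.]
 [689. 167. 206.]]
collar 30 [625.96553736 185.6699331  206.3151107 ] [621.2511615  172.71464038 200.09966547] [632.6406982  198.95404179 211.79978565]
```

View pics/c4.png

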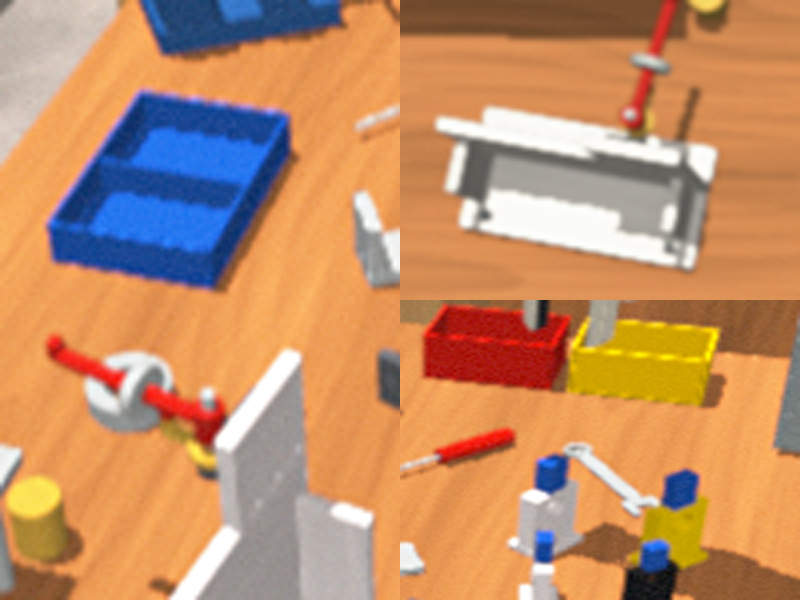

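The hook is out, with its tip at about world (690,170) and bearing −15.3°. The gripper is above the large white plate (crop (550,500)), and the ring under the hook is untouched. Going down around the blue grip, allowing for the 35 mm tip offset.

Emit:
apply_moves([
  [[-1.5, 1.5, 30, 0.3, 0.4], [-1.5, 1.5, 65, 0.3, 0.4], [-1.5, 1.5, 100, 0.3, 0.4], [-1.5, 1.5, 130, 0.3, 0.4], [-1.5, 1.5, 160, 0.3, 0.4], [-1.5, 1.5, 185, 0.3, 0.4], [-1.5, 1.5, 205, 0.3, 0.4], [-1.5, 1.5, 205, 0.3, 0.4], [-1.5, 1.5, 205, 0.3, 0.4]],
])

```text
t: 14.23
tool_pos: [447.0, -271.9, 69.4]
tcp_rot: [[0.493, 0.87, -0.002], [0.87, -0.493, 0.002], [0.001, -0.002, -1.0]]
force: [-0.1, -0.1, -0.0]
width: 0.602
finger_force: 0.0
```

```bash
python3 - <<'E'
from h import *
a,_=save('side');s=r.observe();print(s['tool_pos'],s['force'])
cv2.imwrite('pics/c5.png',cv2.resize(a[130:230,320:440],(720,600),interpolation=cv2.INTER_CUBIC))
go(447.2,-271,68,60.5)
E
```

```text
[ 447.9181161  -272.68172882   70.51569785] [1.08736989 0.45775438 0.14714325]
shift [ 1.1 -1.5  2.5] turn -0.1 yaw now 60.4
```

View pics/c5.png

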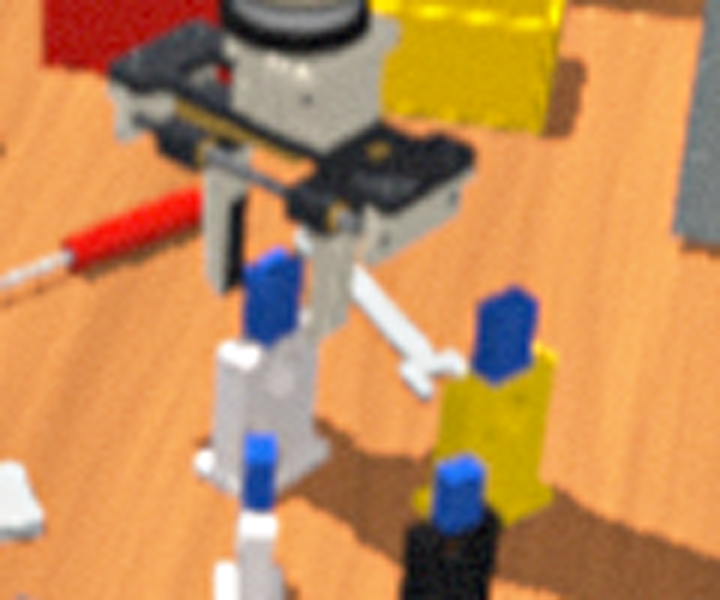

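The fingers (crop (225,285) and (330,335)) straddle the blue grip at (272,297), with the tips just above the web top. Closing.

Emit:
apply_moves([
  [[0, 0, 0, 0, 0.6], [0, 0, 0, 0, 1], [0, 0, 0, 0, 1], [0, 0, 0, 0, 1], [0, 0, 0, 0, 1], [0, 0, 0, 0, 1]],
])

```text
t: 14.78
tool_pos: [447.0, -273.6, 70.2]
tcp_rot: [[0.495, 0.869, 0.001], [0.869, -0.495, -0.0], [0.0, 0.001, -1.0]]
force: [0.2, -1.1, 0.4]
width: 0.221
finger_force: 0.3
```

Emit:
apply_moves([
  [[0, 0, -10, 0, 1], [0, 0, -30, 0, 1], [0, 0, -60, 0, 1], [0, 0, -95, 0, 1], [0, 0, -130, 0, 1], [0, 0, -160, 0, 1], [0, 0, -180, 0, 1], [0, 0, -180, 0, 1], [0, 0, -180, 0, 1]],
])

```text
t: 15.53
tool_pos: [446.6, -273.4, 250.2]
tcp_rot: [[0.495, 0.869, 0.001], [0.869, -0.495, -0.0], [-0.0, 0.001, -1.0]]
force: [-1.1, 0.9, -3.0]
width: 0.213
finger_force: 29.9
```

```bash
python3 - <<'E'
from h import *
a,_=save('side');save('top');s=r.observe();print(s['tool_pos'],s['force'],s['width'],s['joint_pos'].round(2))
T=s['tool_pos'];R=s['tcp_rot']
for n in('side','top'):
    f=np.load(f'/tmp/{n}.npz');C=cloud(n,f['d']);q=(C-T)@R
    m=(abs(q[...,0])<45)&(abs(q[...,1])<45)&(q[...,2]>-55)&(q[...,2]<110)
    w=q[m]; print(n,len(w))
    for z in range(-40,110,10):
        k=w[(w[:,2]>=z)&(w[:,2]<z+10)]
        if len(k):print(z,len(k),k[:,:2].min(0).round(),k[:,:2].max(0).round())
    print('bottom',np.percentile(w[:,2],[98,99.5,100]))
H=np.array([578,202.3]);x=np.array([.9646,-.2639])
for d in(170,145):print(d,H+d*x);go(*(H+d*x),255,74.7)
E
```

```text
[ 445.21342872 -272.67483836  247.85957358] [ 0.61630439 -0.29445632 -2.27490362] 0.21745597364207714 [ 0.61  0.36 -0.15  1.69  0.06  1.11 -0.07]
side 674
-40 26 [ -8. -13.] [18.  9.]
-30 64 [-31. -10.] [35. 11.]
-20 55 [-28. -10.] [36. 14.]
-10 43 [-33.  -9.] [35. 11.]
0 57 [-29.  -9.] [35. 10.]
10 66 [-33. -10.] [35. 13.]
20 52 [-30. -10.] [37. 14.]
30 54 [-33. -11.] [36. 13.]
40 51 [-33. -10.] [36. 13.]
50 98 [-28. -22.] [35. 26.]
60 44 [-33. -20.] [35. 21.]
70 1 [ 18. -14.] [ 18. -14.]
bottom [64.49798184 67.32914124 70.47700911]
top 122
-30 21 [ 21. -13.] [35.  7.]
-20 8 [ 26. -11.] [35.  7.]
-10 5 [ 24. -12.] [35.  1.]
0 5 [ 26. -12.] [34.  9.]
10 4 [ 31. -11.] [35.  6.]
20 6 [ 22. -11.] [35.  4.]
30 5 [ 23. -12.] [35.  8.]
40 5 [ 25. -11.] [35.  6.]
50 32 [-27. -23.] [35. 20.]
60 31 [-28. -23.] [35. 20.]
bottom [64.99380739 66.58507474 67.13387779]
170 [741.982 157.437]
shift [520.6  44.8  -7.4] turn -14.4 yaw now 60.3
145 [717.867  164.0345]
shift [514.4  20.6  -7.3] turn -14.4 yaw now 60.3
```

```bash
python3 - <<'E'
from h import *
f=np.load('/tmp/top.npz');C=cloud('top',f['d'])
for u,v in((240,138),(235,100),(200,110),(252,149)):print(u,v,P('top',f['d'],u,v).round())
m=(C[...,0]>640)&(C[...,0]<900)&(C[...,1]>40)&(C[...,1]<300)&(C[...,2]>60)
p=C[m];print(len(p),p.min(0),p.max(0))
k=p[p[:,0]>700];print(k.min(0) if len(k) else 0, k.max(0) if len(k) else 0)
H=np.array([578,202.3]);x=np.array([.9646,-.2639]);y=np.array([.2639,.9646])
for d in(165,):
    t=H+d*x-2.2*y;print(t);go(*t,250,74.7)
E
```

```text
240 138 [742. 188. 111.]
235 100 [864. 208. 112.]
200 110 [814. 305. 156.]
252 149 [724. 158.  45.]
2334 [640.85712094 165.85035063  96.74574777] [899.96718991 299.98646144 215.58109047]
[717.45711335 180.94458877  96.74574777] [899.96718991 299.98646144 215.58109047]
[736.57842 156.63438]
shift [517.3  40.6  -2.4] turn -14.4 yaw now 60.3
```

Emit:
apply_moves([
  [[15, 1, 0, 0, 1], [40, 3, 0, -1, 1], [70, 5, 0, -2, 1], [102, 8, 0, -3, 1], [136, 10, 0, -4, 1], [170, 13, 0, -5, 1], [204, 16, 0, -6, 1], [238, 18, 0, -7, 1], [272, 21, 0, -8, 1], [306, 24, 0, -9, 1], [340, 26, 0, -10, 1], [374, 29, 0, -11, 1], [408, 32, 0, -12, 1], [440, 34, 0, -13, 1], [468, 36, 0, -14, 1], [492, 38, 0, -14.4, 1], [508, 40, 0, -14.4, 1], [517, 40.6, 0, -14.4, 1], [517, 40.6, 0, -14.4, 1], [517, 40.6, 0, -14.4, 1]],
])

```text
t: 17.3
tool_pos: [736.9, 155.6, 246.4]
tcp_rot: [[0.262, 0.965, -0.006], [0.965, -0.262, -0.002], [-0.003, -0.005, -1.0]]
force: [-0.7, -0.6, -2.1]
width: 0.214
finger_force: 29.9
```

```bash
cat >m.py <<'E'
from h import *
a,_=save('side');save('top');s=r.observe();print(s['t'],s['tool_pos'],s['force'],s['width'],s['joint_pos'].round(2))
T=s['tool_pos'];R=s['tcp_rot'];print('yaw y-axis',np.degrees(np.arctan2(R[1,1],R[0,1])))
H=np.array([578,202.3]);x=np.array([.9646,-.2639]);y=np.array([.2639,.9646])
for n in('side','top'):
    f=np.load(f'/tmp/{n}.npz');C=cloud(n,f['d']);im=f['im'].astype(int);q=(C-T)@R
    for lo,hi in((-18,0),(52,66)):
        w=q[(abs(q[...,0])<48)&(abs(q[...,1])<40)&(q[...,2]>lo)&(q[...,2]<hi)]
        if len(w)>10:print(n,lo,len(w),np.percentile(w,[2,98],axis=0).round(1).tolist())
    m=(im[...,2]>110)&(im[...,1]<60)&(im[...,0]<60)
    p=C[m];g=np.c_[(p[:,:2]-H)@x,(p[:,:2]-H)@y,p[:,2]];g=g[(g[:,0]>20)&(g[:,0]<130)&(abs(g[:,1])<25)&(g[:,2]>175)]
    if len(g)>5:print(n,'hook',len(g),g.min(0),g.max(0),'lat fit',np.polyfit(g[:,0],g[:,1],1),np.median(g[g[:,0]<100],0))
print('hole in hook frame',((T[:2]+2.2*R[:2,0]-H)@x).round(1),((T[:2]+2.2*R[:2,0]-H)@y).round(1),T[2]-5.2)
E
python3 m.py
```

```text
17.4 [737.52442323 153.9329919  248.38968131] [ 0.07256345 -0.18809817 -2.09940979] 0.2125479780482331 [-0.14  0.78 -0.24  0.92  0.17  1.46 -0.6 ]
yaw y-axis -15.353190298253397
side -18 173 [[-29.0, -12.2, -17.8], [35.7, 9.1, -1.0]]
side 52 204 [[-28.3, -23.5, 52.9], [35.2, 17.1, 65.7]]
side hook 125 [ 20.16743322 -20.59242969 177.3252402 ] [124.97144705  16.86938102 638.09825836] lat fit [-0.01364839  0.88486569] [ 67.45104271   0.72285523 194.01079364]
top hook 6 [ 87.96909205 -23.61076075 632.36269967] [ 99.9127834   -8.84486149 640.65746939] lat fit [   1.02181556 -113.13408711] [ 96.56969336 -15.82031661 634.87847045]
hole in hook frame 166.6 -2.4 243.1896813070265
```

Emit:
apply_moves([
  [[0, 0, 15, 0, 1], [0, 0, 30, 0, 1], [0, 0, 42, 0, 1], [0, 0, 48, 0, 1], [0, 0, 48, 0, 1], [0, 0, 48, 0, 1], [0, 0, 48, 0, 1]],
])

```text
t: 17.98
tool_pos: [738.8, 155.4, 203.3]
tcp_rot: [[0.264, 0.964, 0.002], [0.964, -0.264, 0.001], [0.001, 0.002, -1.0]]
force: [0.5, 0.5, -2.7]
width: 0.219
finger_force: 29.9
```

```bash
python3 m.py; python3 - <<'E'
from h import *
a=np.load('/tmp/side.npz')['im'];b=np.load('/tmp/top.npz')['im']
o=np.zeros((600,800,3),np.uint8)
o[:,:400]=cv2.resize(a[190:310,170:250],(400,600),interpolation=cv2.INTER_CUBIC)
o[:300,400:]=cv2.resize(b[120:210,180:300],(400,300),interpolation=cv2.INTER_CUBIC)
cv2.imwrite('pics/c6.png',o)
T=[]
for i in range(4):get_image('top');T.append(r.observe()['tool_pos'])
print(np.mean(T,0),np.std(T,0))
E
```

```text
18.0833 [738.7726706  155.62897658 203.32322658] [-0.79578446  0.82913893 -3.70000776] 0.21379716973618482 [-0.14  0.8  -0.24  1.01  0.18  1.35 -0.61]
yaw y-axis -15.301232476765794
side -18 140 [[-31.7, -11.4, -17.6], [33.4, 9.1, -0.9]]
side 52 196 [[-29.0, -23.1, 52.6], [32.8, 18.8, 65.5]]
side hook 123 [ 20.08928265 -24.77813477 177.26437705] [122.64049907  15.75921413 598.79345455] lat fit [-0.00767628 -0.01413887] [ 69.87800491   1.31650922 194.18554317]
top hook 12 [ 20.64374426 -24.71713908 192.40355338] [9.96180993e+01 1.22153995e-01 6.01516172e+02] lat fit [-0.18053151  1.47909416] [ 30.06832829  -4.86082581 200.32734921]
hole in hook frame 167.4 -0.4 198.12322657735945
[738.46778085 155.7444688  202.74063591] [0.12570166 0.01538888 0.26708177]
```

View pics/c6.png

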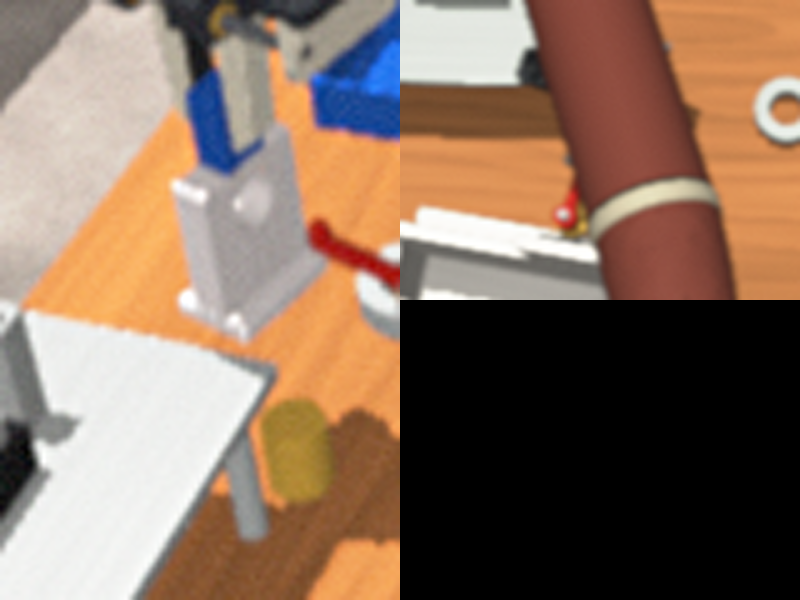

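The plate's near face and its hole are visible at crop (253,200), side pixel (220.6,230), with the hook tip and lip at (234,237). Checking hole against tip by ray intersection.

```bash
python3 - <<'E'
from h import *
s=r.observe();T=s['tool_pos'];R=s['tcp_rot'];f=np.load('/tmp/side.npz');im=f['im']
c=camera_params('side');K=np.array(c['intrinsics']);Rc=np.array(c['R']);t=np.array(c['t']);O=-Rc.T@t
def ray(u,v):return Rc.T@np.linalg.inv(K)@[u,v,1]
def hit(u,v,p,n):d=ray(u,v);return O+d*((p-O)@n)/(d@n)
x=np.array([.9646,-.2639,0]);y=np.array([.2639,.9646,0]);H=np.array([578,202.3,0])
p=hit(220.6,230,T-10*R[:,1],R[:,1]);print('hole tool',(R.T@(p-T)).round(1),'hook frame',((p-H)@x,(p-H)@y,p[2]))
# predicted lip/bar points
for P0 in((114,0,204),(120,0,190),(85,0,190),(70,0,190)):
    w=H+P0[0]*x+P0[1]*y+[0,0,P0[2]];q=K@(Rc@w+t);print(P0,(q[:2]/q[2]).round(1))
cv2.imwrite('pics/c7.png',cv2.resize(im[215:265,205:270],(780,600),interpolation=cv2.INTER_CUBIC))
E
```

```text
hole tool [  0.7 -10.    5. ] hook frame (np.float64(156.91319026434928), np.float64(-1.909339744261473), np.float64(197.36682580193747))
(114, 0, 204) [233.4 234.4]
(120, 0, 190) [232.2 237.9]
(85, 0, 190) [243.5 242.9]
(70, 0, 190) [248.5 245.1]
```

View pics/c7.png

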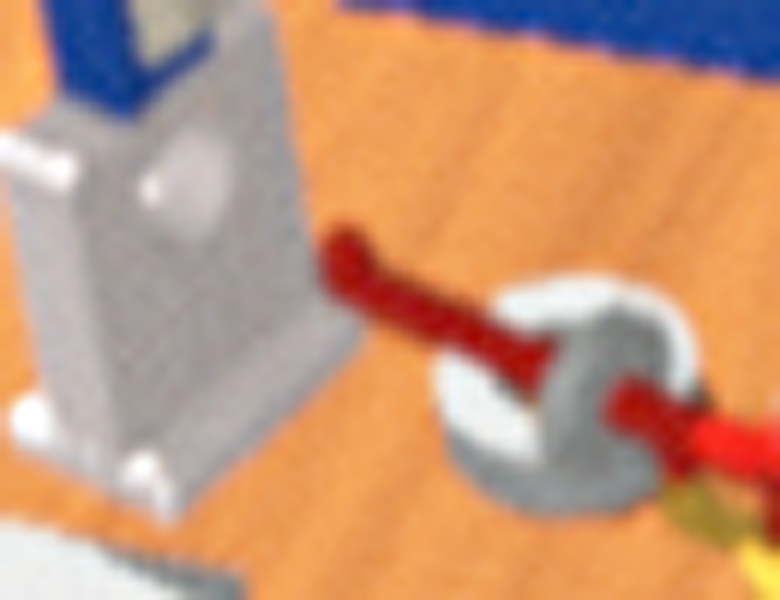

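The hole and the bar line up within about 2 mm laterally. The hole needs to be 3 mm lower to pass the lip. Advancing along the bar in short steps and watching the force.

Emit:
apply_moves([
  [[0, 0, 3, 0, 1], [0, -8, 3, 0, 1], [0, -16, 3, 0, 1], [0, -24, 3, 0, 1], [0, -30, 3, 0, 1], [0, -34, 3, 0, 1], [0, -38, 3, 0, 1], [0, -41, 3, 0, 1], [0, -41, 3, 0, 1]],
])

```text
t: 19.03
tool_pos: [698.2, 166.8, 199.0]
tcp_rot: [[0.263, 0.965, -0.0], [0.965, -0.263, 0.0], [0.0, -0.0, -1.0]]
force: [1.4, 0.5, -2.3]
width: 0.212
finger_force: 29.9
```

Emit:
apply_moves([
  [[0, -3, 0, 0, 1], [0, -6, 0, 0, 1], [0, -9, 0, 0, 1], [0, -12, 0, 0, 1]],
])

```text
t: 19.37
tool_pos: [686.8, 169.6, 198.9]
tcp_rot: [[0.264, 0.965, -0.0], [0.965, -0.264, 0.0], [0.0, -0.0, -1.0]]
force: [-0.2, 0.1, -2.8]
width: 0.212
finger_force: 29.9
```

Emit:
apply_moves([
  [[0, -3, 0, 0, 1], [0, -6, 0, 0, 1], [0, -9, 0, 0, 1], [0, -12, 0, 0, 1], [0, -15, 0, 0, 1], [0, -18, 0, 0, 1], [0, -21, 0, 0, 1]],
])

```text
t: 19.95
tool_pos: [666.4, 175.2, 198.9]
tcp_rot: [[0.263, 0.965, 0.0], [0.965, -0.263, 0.0], [0.0, 0.0, -1.0]]
force: [-0.4, -0.2, -2.1]
width: 0.214
finger_force: 29.9
```

```bash
python3 m.py; python3 - <<'E'
from h import *
im=np.load('/tmp/side.npz')['im']
cv2.imwrite('pics/c8.png',cv2.resize(im[205:270,205:285],(738,600),interpolation=cv2.INTER_CUBIC))
E
```

```text
20.05 [666.19070562 175.57778861 199.05389595] [-0.0320036   0.22094395 -2.62278775] 0.21125699231032127 [-0.16  0.68 -0.25  1.27  0.17  1.22 -0.68]
yaw y-axis -15.240901527156646
side -18 164 [[-30.3, -39.5, -17.8], [32.9, 24.9, -0.7]]
side 52 175 [[-24.3, -22.0, 53.0], [33.0, 22.2, 65.6]]
side hook 86 [ 21.01590016 -21.15406953 179.31016418] [129.53976008  18.34007208 599.18113305] lat fit [-0.04481699  2.72937368] [ 39.64924874   1.53193786 194.12253106]
top 52 13 [[-29.8, 1.3, 53.0], [-20.8, 19.7, 62.6]]
top hook 8 [ 28.82865781 -19.13992335 579.33716417] [124.26572575   7.70244415 608.95130328] lat fit [  0.1383079  -20.30594789] [ 30.36472868 -16.31320527 603.70514394]
hole in hook frame 92.1 -0.3 193.8538959508253
```

View pics/c8.png

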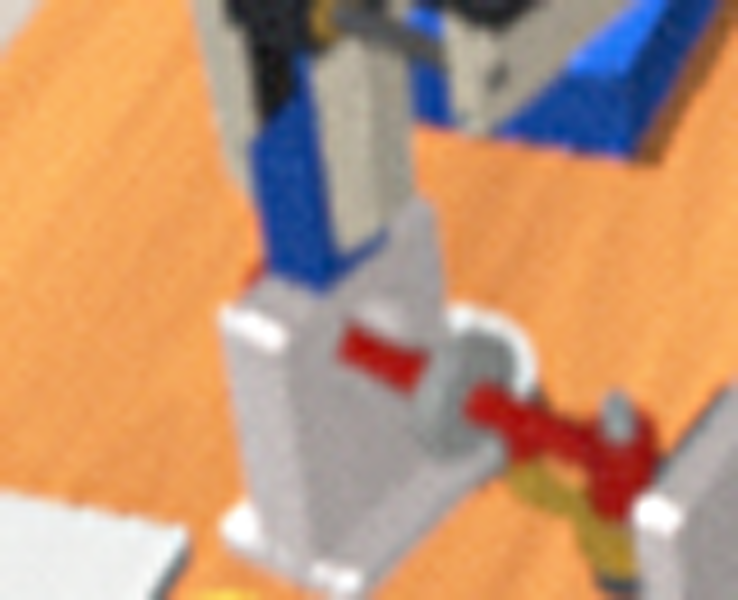

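The bar is through the hole (crop (345,345)), with no contact force, and the collar is ahead at (465,390). Lowering to hang, while watching the forces.

Emit:
apply_moves([
  [[0, 0, 2, 0, 1], [0, 0, 4, 0, 1], [0, 0, 6, 0, 1], [0, 0, 8, 0, 1], [0, 0, 9, 0, 1], [0, 0, 9, 0, 1]],
])

```text
t: 20.55
tool_pos: [666.5, 175.0, 189.3]
tcp_rot: [[0.264, 0.965, -0.001], [0.965, -0.264, -0.0], [-0.0, -0.001, -1.0]]
force: [-0.9, 0.3, -3.1]
width: 0.21
finger_force: 29.9
```

Emit:
apply_moves([
  [[0, 0, 1, 0, 1], [0, 0, 2, 0, 1], [0, 0, 2, 0, 1]],
])

```text
t: 20.8
tool_pos: [666.7, 175.1, 187.7]
tcp_rot: [[0.264, 0.965, -0.0], [0.965, -0.264, -0.0], [-0.0, -0.0, -1.0]]
force: [-0.5, 0.3, -2.3]
width: 0.215
finger_force: 29.9
```

Emit:
apply_moves([
  [[0, 0, 1, 0, 1], [0, 0, 1, 0, 1], [0, 0, 1, 0, 1]],
])

```text
t: 21.05
tool_pos: [666.9, 175.2, 187.1]
tcp_rot: [[0.264, 0.965, 0.0], [0.965, -0.264, 0.0], [0.0, 0.0, -1.0]]
force: [-0.4, 0.4, -2.3]
width: 0.215
finger_force: 29.9
```

Emit:
apply_moves([
  [[0, 0, 1, 0, 1], [0, 0, 1, 0, 1], [0, 0, 1, 0, 1]],
])

```text
t: 21.3
tool_pos: [667.0, 175.2, 186.8]
tcp_rot: [[0.264, 0.965, 0.001], [0.965, -0.264, 0.0], [0.001, 0.001, -1.0]]
force: [-1.1, -0.1, 2.6]
width: 0.214
finger_force: 29.9
```

Emit:
apply_moves([
  [[0, 0, -0.8, 0, 1], [0, -2, -0.8, 0, 1], [0, -5, -0.8, 0, 1], [0, -8, -0.8, 0, 1], [0, -11, -0.8, 0, 1], [0, -14, -0.8, 0, 1], [0, -17, -0.8, 0, 1], [0, -19, -0.8, 0, 1], [0, -20, -0.8, 0, 1]],
])

```text
t: 22.05
tool_pos: [647.3, 180.6, 187.0]
tcp_rot: [[0.263, 0.965, 0.001], [0.965, -0.263, 0.0], [0.0, 0.0, -1.0]]
force: [1.5, -0.3, 0.7]
width: 0.212
finger_force: 29.9
```

Emit:
apply_moves([
  [[0, -1, 0, 0, 1], [0, -2, 0, 0, 1], [0, -3, 0, 0, 1], [0, -3, 0, 0, 1]],
])

```text
t: 22.38
tool_pos: [644.7, 181.2, 187.0]
tcp_rot: [[0.264, 0.965, 0.0], [0.965, -0.264, 0.0], [0.0, 0.0, -1.0]]
force: [2.3, -0.2, 1.3]
width: 0.212
finger_force: 29.9
```

Emit:
apply_moves([
  [[0, -1, 0, 0, 1], [0, -2, 0, 0, 1], [0, -2, 0, 0, 1]],
])

```text
t: 22.63
tool_pos: [642.7, 181.7, 186.9]
tcp_rot: [[0.263, 0.965, 0.0], [0.965, -0.263, 0.0], [0.0, 0.0, -1.0]]
force: [2.2, -1.2, 2.4]
width: 0.214
finger_force: 29.9
```

Emit:
apply_moves([
  [[0, -1, -0.5, 0, 1], [0, -2, -0.5, 0, 1], [0, -2, -0.5, 0, 1]],
])

```text
t: 22.88
tool_pos: [641.1, 182.0, 187.0]
tcp_rot: [[0.264, 0.965, 0.001], [0.965, -0.264, -0.0], [0.0, 0.001, -1.0]]
force: [2.9, -1.0, 0.5]
width: 0.211
finger_force: 29.9
```

Emit:
apply_moves([
  [[0, -1, 0, 0, 1], [0, -2, 0, 0, 1], [0, -2, 0, 0, 1]],
])

```text
t: 23.13
tool_pos: [641.1, 181.9, 187.1]
tcp_rot: [[0.265, 0.964, 0.005], [0.964, -0.265, -0.0], [0.001, 0.005, -1.0]]
force: [6.3, -0.5, -2.1]
width: 0.214
finger_force: 29.9
```

Emit:
apply_moves([
  [[0, -1, 0, 0, 1], [0, -2, 0, 0, 1], [0, -2, 0, 0, 1]],
])

```text
t: 23.38
tool_pos: [640.9, 181.9, 187.2]
tcp_rot: [[0.265, 0.964, 0.009], [0.964, -0.265, -0.0], [0.002, 0.008, -1.0]]
force: [8.7, -0.7, -3.4]
width: 0.213
finger_force: 29.9
```

It stopped on the collar at about 8 N. Easing to about 5–6 N and holding.

Emit:
apply_moves([
  [[0, 1.6, 0.6, 0, 1], [0, 1.6, 0.6, 0, 1], [0, 1.6, 0.6, 0, 1], [0, 1.6, 0.6, 0, 1]],
])

```text
t: 23.72
tool_pos: [641.0, 182.0, 187.0]
tcp_rot: [[0.265, 0.964, 0.005], [0.964, -0.265, -0.0], [0.001, 0.005, -1.0]]
force: [6.6, -1.2, -0.8]
width: 0.213
finger_force: 29.9
```

Emit:
apply_moves([
  [[0, 0, 0, 0, 1], [0, 0, 0, 0, 1], [0, 0, 0, 0, 1], [0, 0, 0, 0, 1]],
])

```text
t: 24.05
tool_pos: [641.0, 182.0, 187.0]
tcp_rot: [[0.265, 0.964, 0.005], [0.964, -0.265, -0.0], [0.001, 0.005, -1.0]]
force: [6.5, -1.0, 0.8]
width: 0.21
finger_force: 29.9
```

Emit:
apply_moves([
  [[0, 0.5, 0.2, 0, 1], [0, 0.5, 0.2, 0, 1], [0, 0.5, 0.2, 0, 1], [0, 0.5, 0.2, 0, 1], [0, 0.5, 0.2, 0, 1], [0, 0.5, 0.2, 0, 1], [0, 0.5, 0.2, 0, 1], [0, 0.5, 0.2, 0, 1]],
])

```text
t: 24.72
tool_pos: [641.0, 182.0, 187.0]
tcp_rot: [[0.265, 0.964, 0.005], [0.964, -0.265, -0.0], [0.001, 0.004, -1.0]]
force: [5.6, -1.3, 0.4]
width: 0.208
finger_force: 29.9
```

Emit:
apply_moves([
  [[0, 0.5, 0.4, 0, 0.9], [0, 0.5, 0.4, 0, 0.75], [0, 0.5, 0.4, 0, 0.65], [0, 0.5, 0.4, 0, 0.6], [0, 0.5, 0.4, 0, 0.6], [0, 0.5, 0.4, 0, 0.6]],
])

```text
t: 25.22
tool_pos: [637.7, 183.2, 185.1]
tcp_rot: [[0.262, 0.965, -0.004], [0.965, -0.262, 0.0], [-0.001, -0.004, -1.0]]
force: [0.4, 0.0, 0.4]
width: 0.395
finger_force: 0.0
```

```bash
python3 m.py; python3 - <<'E'
from h import *
im=np.load('/tmp/side.npz')['im']
cv2.imwrite('pics/c9.png',cv2.resize(im[205:270,205:285],(738,600),interpolation=cv2.INTER_CUBIC))
E
```

```text
25.3167 [638.38123569 182.95856467 185.44304461] [ 0.32403393  0.32014471 -0.37833448] 0.3984674115079164 [-0.17  0.65 -0.26  1.37  0.17  1.15 -0.71]
yaw y-axis -15.241811636732274
side -18 206 [[-23.6, -38.1, -17.6], [33.1, 36.4, -0.8]]
side 52 190 [[-22.6, -19.4, 52.5], [32.6, 22.0, 65.8]]
side hook 105 [ 20.19656695 -24.4950111  179.74044199] [117.2592783   24.91212613 584.08406901] lat fit [-0.0356075   2.20998234] [ 38.278954     1.07464819 193.88849654]
top 52 16 [[-30.7, -3.1, 53.1], [-20.8, 22.5, 64.2]]
hole in hook frame 63.3 -0.5 180.2430446128726
```

View pics/c9.png

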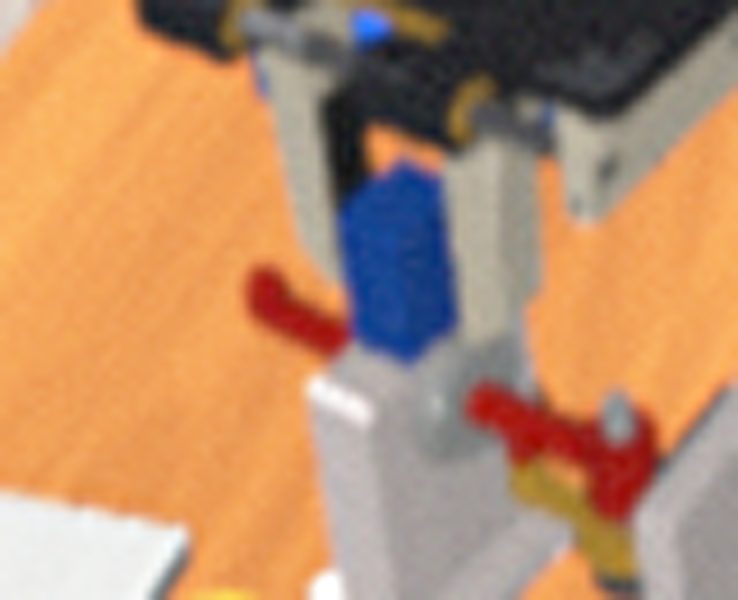

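The plate hangs against the collar (crop (465,390)), and the fingers are clear on both sides of the blue grip. Centring and lifting straight up.

Emit:
apply_moves([
  [[0, 3, 0, 0, 0.6], [0, 3, -10, 0, 0.6], [0, 3, -25, 0, 0.6], [0, 3, -45, 0, 0.6], [0, 3, -75, 0, 0.6], [0, 3, -110, 0, 0.6], [0, 3, -140, 0, 0.6], [0, 3, -140, 0, 0.6], [0, 3, -140, 0, 0.6]],
])

```text
t: 26.07
tool_pos: [643.2, 182.3, 329.2]
tcp_rot: [[0.264, 0.965, 0.006], [0.965, -0.264, 0.002], [0.004, 0.005, -1.0]]
force: [-0.7, -0.9, -0.7]
width: 0.397
finger_force: 0.0
```

```bash
python3 - <<'E'
from h import *
a,_=save('side');s=r.observe();print(s['t'],s['tool_pos'],s['force'])
cv2.imwrite('pics/c10.png',cv2.resize(a[130:330,180:420],(720,600),interpolation=cv2.INTER_CUBIC))
E
```

```text
26.1167 [642.26279876 181.81253186 326.7264622 ] [ 0.22357531  0.2694589  -1.60928209]
```

View pics/c10.png

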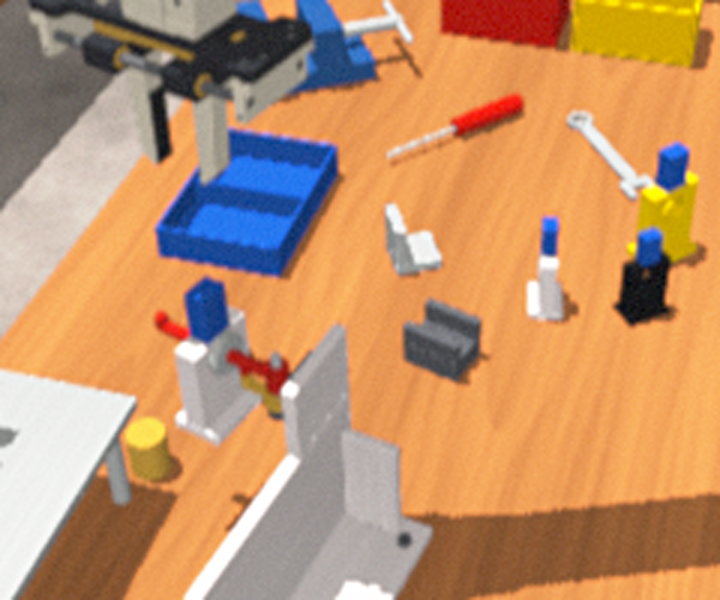

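The plate hangs on the hook against the collar (crop (210,355)). The gripper is clear above, and the look-alikes and bystanders are where they were. Handing in.

```bash
python3 -c "
from h import *
print(r.hand_in())"
```

```text
the job is handed in; nothing more can be done
None
```

The job is handed in: the hook is out and was pressed to its stop with about 12 N, and the plate hangs against the collar after being pressed on it at about 6 N (8–9 N at first contact) for over a second, then released.

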